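# Hang the dip basket on the rinse tank and park it against the stop

### The job

Pick up the small hook-on dip basket and hang its hook over the front rim of the rinse tank, basket inside, on the part of the rim left of the black stop. Then slide it along the rim to the right until the stop's sprung pin is fully in and the basket has been pressed, firmly but gently (5 to 10 N), against the rubber buffer behind the pin. Let go and leave it hanging there holding the pin in, without knocking the loose glassware and lid.

Things in the scene. Friction and masses are not known exactly. Their poses are not given: they have to be found in the camera images.
- tank: fixed open steel rinse tank, 140 (x) x 200 (y) x 120 (z) mm, walls and floor 5 mm. Origin: centre of its underside; z up; its -x wall is the front, facing the robot; +y is left seen from the robot. The front rim is level and runs along y. A rigid black stop block (18 x 26 x 39 mm) sits outside on the front wall, its top 2 mm below the rim; nothing of it is inside the tank.
- rim_mid (a point): middle of the top edge of the tank's front wall (middle of its 5 mm thickness), 120 mm above the worktop; axes as the tank's. The stop's place along this wall varies and is not measured, it must be found: the block's left face lies 10 to 60 mm to the right (-y) of this point. A rail 5 mm thick runs outside, 30 to 38 mm below the rim.
- basket_grip (a point): centre of the grey grip (12 x 22 x 38 mm, x y z) on top of the upright steel dip basket (about 0.3 kg), 118 mm above its base. z up, y along the hook's width, +x from hook to basket: into the tank when hung, axes then parallel to the tank's. The tray, 50 x 50 x 32 mm, is at the foot of a 30 mm wide back strip, from 4 mm in -x to 46 mm in +x of this point.
- hook_seat (a point): middle of the underside of the hook's bridge, which rests on the rim when hung; 23 mm below basket_grip and 8.5 mm in -x of it, 95 mm above the base, same axes. Hook 30 mm wide (y); its slot is 9 mm wide (x) for the 5 mm wall, between the back strip (inside the tank) and a 4 mm thick tongue outside that reaches 22 mm below the seat.
- pin (a joint): travel of the stop's sprung pin (head 12 mm across, 11 mm below the rim, 6.5 mm outside the wall, moving along tank y): 0 = out, head 13 mm left of the stop block; 0.010 m = fully in, against a rubber buffer (10 N per mm). The tongue's edge pushes it in to the right (-y). Weak spring, 0.4 to 0.8 N: the hung basket's friction holds it in. A press of 5 to 10 N on the buffer seats it.
- basket: the whole dip basket; origin at the foot of the back strip, at the level of the base, 118 mm below and 4 mm in -x of the centre of the grip; axes as basket_grip. The bridge between hook and grip is 4 mm thick.
- beaker: bystander: small clear glass beaker, 45 mm wide, 57 mm high, loose; origin at the centre of its underside; leave alone
- sample_jar: bystander: low heavy clear glass jar, 56 mm wide, 42 mm high, loose; origin at the centre of its underside; leave alone
- white_lid: bystander: white screw lid, 50 mm wide, 12 mm high, loose on the worktop; origin at the centre of its underside; leave alone
There are look-alikes about, which are no part of the job. Leave any yellow look-alike of the basket alone.

How it is judged:
On the way, in this order (a step that is already met when the one before it is completed fails the run):
1. the hook hangs over the front rim, seated on it, left of the still unpressed pin (z of hook_seat in the frame of rim_mid between -0.003 and 0.003 m and x of hook_seat in the frame of rim_mid between -0.005 and 0.005 m and value of joint pin below 0.003 m and x of basket_grip in the frame of rim_mid above 0.002 m), for 0.2 s.
2. the hanging basket has been slid along the rim until the pin is in and the basket bears on the stop's buffer with more than 3 N (z of hook_seat in the frame of rim_mid between -0.003 and 0.003 m and x of hook_seat in the frame of rim_mid between -0.005 and 0.005 m and value of joint pin above 0.008 m and contact force between basket and pin above 3 N and x of basket_grip in the frame of rim_mid above 0.002 m), for 0.2 s.
At the end, for the whole second after the job is handed in: the basket hangs released and at rest inside the front rim (grip's centre over 2 mm inwards of it), hook seat within 3 mm in height and 5 mm across of the rim's top, upright within 0.1 rad, square to the rim within 0.15 rad, the stop's pin held in by at least 7.5 of its 10 mm (z of hook_seat in the frame of rim_mid between -0.003 and 0.003 m and x of hook_seat in the frame of rim_mid between -0.005 and 0.005 m and angle between basket's own z axis and vertical below 0.1 rad and angle between the y axis of basket and the y axis of tank, either way round below 0.15 rad and linear speed of basket below 0.02 m/s and value of joint pin above 0.0075 m and x of basket_grip in the frame of rim_mid above 0.002 m); the robot touches nothing.
It fails at once if the stop's pin rammed: basket pressed on it with over 20 N (contact force between basket and pin above 20 N).
It fails at once if basket slammed or pressed hard on the tank or its rim (over 60 N) (contact force between basket and tank above 60 N).
It fails at once if beaker moved more than 20 mm (distance of beaker from where it was at the start of the episode above 0.02 m).
It fails at once if sample jar moved more than 20 mm (distance of sample_jar from where it was at the start of the episode above 0.02 m).
It fails at once if white lid moved more than 20 mm (distance of white_lid from where it was at the start of the episode above 0.02 m).
It also fails if it takes over 48 s, if anything falls off the work surface, if the arm or the gripper's body presses on something with over 40 N, if the wrist force passes 120 N, or if a joint passes its speed limit or range.

### The arm

A 6-joint arm with a two-finger parallel gripper is mounted at the origin on a cart in front of the work surface, level with it; the furniture and walls round the work are solid. World frame = base frame: x ahead of the robot, y to its left, z up, the work surface at z = 0. Lengths are in m, angles in rad, forces in N, time in s.
With the tool pointing down it reaches from about 0.3 to 0.85 m from the base axis. Payload 5.4 kg.
Tool frame: the origin (TCP) lies between the finger pads; the fingertips stand 8 mm ahead of it and the grasp point (between the pads) lies 11 mm behind it; z points along the fingers, y is the direction in which the jaws open and shut (so a half turn about z gives the same grasp; the last joint's range is limited). The gripper opens to 85 mm and grips with 20 to 120 N. Pads are 22 mm wide; open, the fingers measure 114 mm over their backs; the gripper's body (76 mm by 85 mm) begins 54 mm behind the grasp point. The pads swing forward as they close: fully open they stand 13 mm farther back than shut.
Start: joints at [0.897, 0.158, 1.597, -0, 1.386, -0.21], TCP at [0.257, 0.514, 0.239] pointing down, gripper open.
Joint ranges: [-2.91, 2.91], [-0.94, 2.29], [0.18, 2.7], [-1.29, 4.43], [0.17, 2.64], [-3, 3]. Speed limits (rad/s): [2.57, 2.57, 3.14, 3.14, 3.14, 3.14].

### API

Orientations are given as a unit quaternion [w, x, y, z].
In Python, from cell import * gives the robot as it stands.
- The arm moves only by the tool step_arm, never from a script. Its argument "steps" is a list of rows, each an object of numbers: "grip": the finger opening in m, from 0 to 0.0854; "x", "y", "z": the shift along the tool's x, y, z in m; "turn": the turn about the tool's z in degrees. A call has 1 to 20 rows; each row shifts and turns the commanded pose from where the row before left it, along the tool's axes as they then stand; what a row does not reach is not made up. A row lasts 1/10 s, in which the tool goes at most 50 mm and 8.59 degrees, less where a joint would pass 70% of its speed; a pose out of reach is approached as far as the arm can. A call is refused whole if a number of a shift passes 0.05 or a number of a turn 8.59, either way. A call with a gripper value outside its range is refused whole. The fingers move at their own pace and stop on an object; "grip_force" is the grip in N (left out, the last holds). Time passes only in rows, so rows that do not move let the fingers close. It gives the time, the measured TCP pose, the force and the opening at its end, in the units of the state.
- get_obs(): the state, without advancing time (a new reading comes with each control period).
- snapshot(name): name is "scene" or "side" or "wrist"; returns the picture (400x640x3 uint8, red, green, blue); there is no depth.
- camera_info(name): a dict with "intrinsics" (3x3 intrinsics, pixels), "world_from_camera" (4x4, takes a point from camera to world coordinates). Camera axes: x right, y down, z forward; pixel columns grow to the right and rows downward; lengths in m; the calibration is good to about 2 mm. A picture is of the moment at which its call begins: read the wrist's pose just before it. camera_info takes no time and is no camera call; for the wrist camera it gives the pose at the moment of the call.
- hand_in(): hands the job in, once; it reports no verdict.
The state is a dict: "t": time; "q": joint angles; "dq": joint speeds; "joint_efforts": joint torques, N m; "tool_pos": TCP position; "tool_rot": TCP orientation; "wrist_force": force on the tool from outside, world axes, zero at the start; "torque": the same for the moment, N m; "width": opening from 0.0 (shut) to 1.0 (fully open).
Only numpy, scipy, OpenCV 4.12 (cv2) and the standard library are available. Lean on these libraries where they do the work, as an engineer would, in place of code of your own. Each camera call takes 0.05 s, during which the arm holds its last target. There are 200 camera calls.

## Working session

There is one attempt and no reset: what is moved stays moved. The work goes in short steps, Python scripts to look and compute and a tool call to move; the robot and the scene stay as the last step left them, time stands still between calls to the robot, and variables do not carry over. Pictures are saved under pics/ and viewed, about 8 in all and at most 12, crops included, and the job is handed in when it is done.

Besides the shell and the picture viewer there is one more tool, called after "Emit:" by a JSON object that holds its "fn" and its "kwargs". step_arm: Moves the arm, as the interface text tells. Its arguments: {"type":"object","properties":{"steps":{"type":"array"},"grip_force":{"type":"number"}},"required":["steps"]}

```bash
mkdir -p pics
python3 - <<'E'
from cell import *
import cv2,json,numpy as np
np.set_printoptions(precision=4,suppress=True)
print(get_obs())
for n in("scene","side","wrist"):
    c=camera_info(n); print(n,np.array(c["intrinsics"]),np.array(c["world_from_camera"]))
    cv2.imwrite(f"pics/{n}0.png",snapshot(n)[:,:,::-1])
E
```

```text
{'t': 0.0, 'q': array([ 0.8969,  0.1591,  1.5982, -0.    ,  1.3862, -0.2101]), 'dq': array([-0.0009, -0.0008,  0.0009,  0.0019, -0.0006,  0.0004]), 'joint_efforts': array([  0.    , -39.599 , -33.1432,  -0.0003,   0.0083,  -0.    ]), 'tool_pos': array([0.2569, 0.5138, 0.2383]), 'tool_rot': array([-0.0004,  0.2298,  0.9732, -0.0008]), 'wrist_force': array([-0.4719,  0.9276, -0.4187]), 'torque': array([ 0.0035, -0.0157,  0.0456]), 'width': 0.9997284887997724}
scene [[463.458    0.     325.3079]
 [  0.     463.458  205.2935]
 [  0.       0.       1.    ]] [[ 0.8003 -0.2572  0.5417 -0.2585]
 [-0.5991 -0.3064  0.7397 -0.9826]
 [-0.0243 -0.9165 -0.3993  0.6375]
 [ 0.      0.      0.      1.    ]]
side [[403.5145   0.     319.418 ]
 [  0.     403.5145 203.0779]
 [  0.       0.       1.    ]] [[ 0.8153 -0.249   0.5228 -0.1521]
 [-0.5789 -0.328   0.7466 -0.8778]
 [-0.0144 -0.9113 -0.4115  0.607 ]
 [ 0.      0.      0.      1.    ]]
wrist [[337.8211   0.     318.8333]
 [  0.     337.8211 199.0246]
 [  0.       0.       1.    ]] [[ 0.4469  0.8623  0.2382  0.1961]
 [ 0.8946 -0.4301 -0.1215  0.544 ]
 [-0.0023  0.2674 -0.9636  0.373 ]
 [ 0.      0.      0.      1.    ]]
```

View pics/scene0.png

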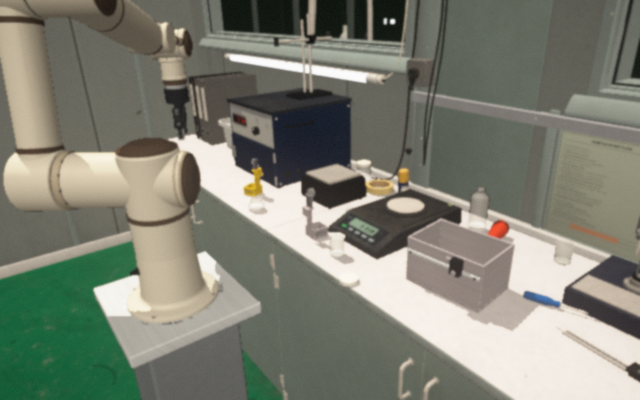

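View pics/side0.png

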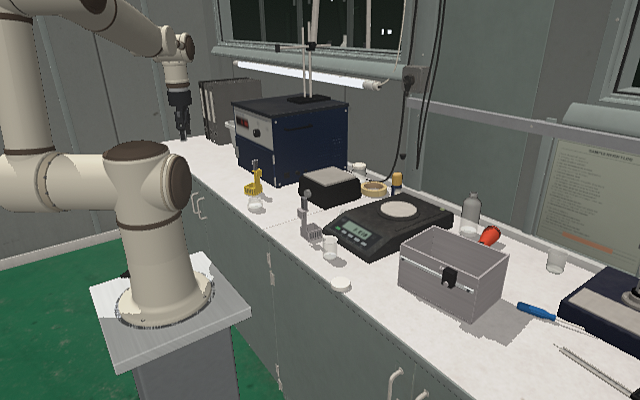

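Candidates in the side image: a grey basket at (308,215) and a yellow look-alike at (255,180). I choose the grey one. The tank is at (453,270) with the black stop at (449,278). The beaker is at (330,247), the lid at (341,285) and the jar at about (256,203).

Run:
```python
import cv2,numpy as np
a=cv2.imread("pics/side0.png"); b=cv2.imread("pics/scene0.png")
c=cv2.resize(a[175:300,280:380],None,fx=4,fy=4,interpolation=cv2.INTER_CUBIC)
d=cv2.resize(a[220:325,390:515],None,fx=4,fy=4,interpolation=cv2.INTER_CUBIC)
o=np.zeros((500,900,3),np.uint8);o[:500,:400]=c;o[:420,400:]=d
cv2.imwrite("pics/crop1.png",cv2.resize(o,(800,444)) if 0 else o[:, :800] if 0 else cv2.resize(o,None,fx=.88,fy=.88))
```

```text
(no output)
```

View pics/crop1.png

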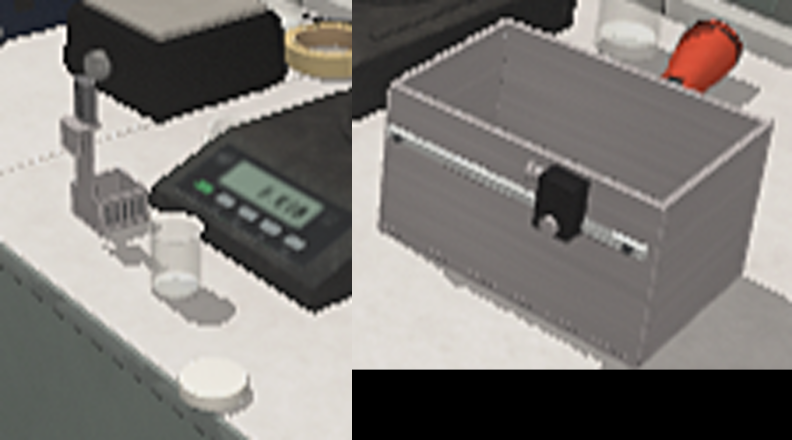

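```bash
cat > h.py <<'E'
from cell import *
import numpy as np,cv2
from scipy.optimize import least_squares
np.set_printoptions(precision=4,suppress=True)
def ray(n,u,v,z,C=None,K=None):
    c=camera_info(n); K=np.array(c["intrinsics"]) if K is None else K; C=np.array(c["world_from_camera"]) if C is None else C
    d=C[:3,:3]@np.linalg.inv(K)@[u,v,1]; return C[:3,3]+d*(z-C[2,3])/d[2]
def proj(P,K,C):
    p=(np.atleast_2d(P)-C[:3,3])@C[:3,:3]@K.T; return p[:,:2]/p[:,2:]
def cam(n):
    c=camera_info(n); return np.array(c["intrinsics"]),np.array(c["world_from_camera"])
def place(p,L):
    c,s=np.cos(p[2]),np.sin(p[2]); L=np.array(L,float)
    return np.c_[p[0]+c*L[:,0]-s*L[:,1],p[1]+s*L[:,0]+c*L[:,1],L[:,2]]
E
python3 - <<'E'
from h import *
s=lambda u,v:(280+u/3.52,175+v/3.52)
t=lambda u,v:(390+(u-352)/3.52,220+v/3.52)
K,C=cam("side")
L=[(-.07,.1,.12),(-.07,-.1,.12),(.07,.1,.12),(.07,-.1,.12),(-.07,.1,0),(-.07,-.1,0)]
px=np.array([t(392,93),t(665,208),t(505,20),t(770,122),t(380,232),t(637,365)])
r=least_squares(lambda p:(proj(place(p,L),K,C)-px).ravel(),[.5,-.2,0])
print("tank",r.x,r.fun)
# stop top-left/ front face; block front plane 18mm out from wall
for n,q in dict(stopTLwall=t(553,165),stopFrontTL=t(538,180),stopFrontTR=t(568,190),pin=t(531,167)).items(): print(n,q,ray("side",*q,.118))
for n,q,z in [("foot",s(80,215),0),("top",s(96,65),.14),("gripc",s(87,100),.118),("tray",s(112,235),0),("trayR",s(150,212),0.032),("beaker",s(177,290),0),("lid",s(215,400),0)]: print(n,q,ray("side",*q,z))
print("yellow/jar",ray("side",256,208,0),ray("side",250,195,0))
E
```

```text
tank [ 0.565  -0.3937  0.1293] [-1.2169 -2.4293  0.6998  0.1889 -0.3603 -0.657   1.1948 -0.4713 -1.0624
 -0.2436  0.4183  1.6754]
stopTLwall (447.10227272727275, 266.875) [ 0.4951 -0.4312  0.118 ]
stopFrontTL (442.8409090909091, 271.1363636363636) [ 0.4747 -0.4364  0.118 ]
stopFrontTR (451.3636363636364, 273.97727272727275) [ 0.4805 -0.4538  0.118 ]
pin (440.85227272727275, 267.4431818181818) [ 0.4826 -0.4246  0.118 ]
foot (302.72727272727275, 236.07954545454544) [0.4339 0.0521 0.    ]
top (307.27272727272725, 193.4659090909091) [0.4526 0.0479 0.14  ]
gripc (304.71590909090907, 203.4090909090909) [0.4332 0.0336 0.118 ]
tray (311.8181818181818, 241.76136363636363) [0.4366 0.0061 0.    ]
trayR (322.6136363636364, 235.22727272727272) [ 0.4528 -0.0277  0.032 ]
beaker (330.2840909090909, 257.3863636363636) [ 0.4284 -0.0978  0.    ]
lid (341.07954545454544, 288.6363636363636) [ 0.3629 -0.2302  0.    ]
yellow/jar [0.4134 0.3259 0.    ] [0.4498 0.4467 0.    ]
```

Emit:
{"fn": "step_arm", "kwargs": {"steps": [{"x": -0.029,"y": -0.026,"z": -0.003},{"x": -0.029,"y": -0.026,"z": -0.003},{"x": -0.029,"y": -0.026,"z": -0.003},{"x": -0.029,"y": -0.026,"z": -0.003},{"x": -0.029,"y": -0.026,"z": -0.003},{"x": -0.029,"y": -0.026,"z": -0.003},{"x": -0.029,"y": -0.026,"z": -0.003},{"x": -0.029,"y": -0.026,"z": -0.003},{"x": -0.029,"y": -0.026,"z": -0.003},{"x": -0.029,"y": -0.026,"z": -0.003},{"x": 0}]}}

```text
invalid input
```

Run:
```python
from h import *
o=get_obs();print(o["t"],o["tool_pos"],o["tool_rot"],o["q"]);K,C=cam("wrist");print(C)
np.savez("w1.npz",K=K,C=C);cv2.imwrite("pics/w1.png",snapshot("wrist")[:,:,::-1])
```

```text
0.15 [0.257  0.5139 0.2385] [-0.0003  0.2298  0.9732 -0.0007] [ 0.8969  0.1589  1.598  -0.      1.3862 -0.2101]
[[ 0.4469  0.8622  0.2384  0.1961]
 [ 0.8946 -0.4301 -0.1213  0.544 ]
 [-0.0021  0.2675 -0.9636  0.3732]
 [ 0.      0.      0.      1.    ]]
```

View pics/w1.png

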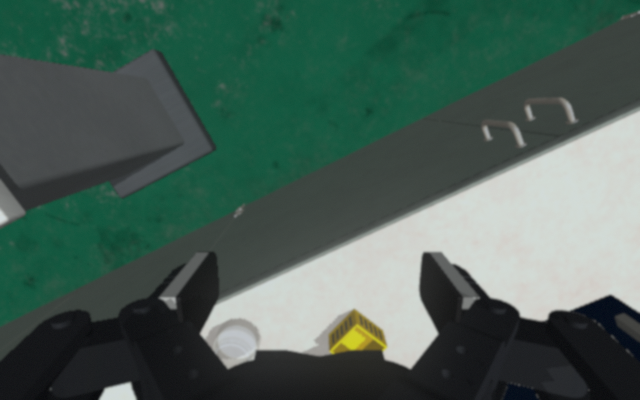

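The wrist image shows only the yellow look-alike and the jar from the start pose. The move was rejected, probably because its rows weren't full, so I'm sending complete rows.

Emit:
{"fn": "step_arm", "kwargs": {"steps": [{"grip": 0.085,"x": -0.036,"y": -0.029,"z": -0.003,"turn": 0},{"grip": 0.085,"x": -0.036,"y": -0.029,"z": -0.003,"turn": 0},{"grip": 0.085,"x": -0.036,"y": -0.029,"z": -0.003,"turn": 0},{"grip": 0.085,"x": -0.036,"y": -0.029,"z": -0.003,"turn": 0},{"grip": 0.085,"x": -0.036,"y": -0.029,"z": -0.003,"turn": 0},{"grip": 0.085,"x": -0.036,"y": -0.029,"z": -0.003,"turn": 0},{"grip": 0.085,"x": -0.036,"y": -0.029,"z": -0.003,"turn": 0},{"grip": 0.085,"x": -0.036,"y": -0.029,"z": -0.003,"turn": 0},{"grip": 0.085,"x": -0.036,"y": -0.029,"z": -0.003,"turn": 0},{"grip": 0.085,"x": -0.036,"y": -0.029,"z": -0.003,"turn": 0},{"grip": 0.085,"x": -0.036,"y": -0.029,"z": -0.003,"turn": 0},{"grip": 0.085,"x": -0.036,"y": -0.029,"z": -0.003,"turn": 0},{"grip": 0.085,"x": 0,"y": 0,"z": 0,"turn": 0},{"grip": 0.085,"x": 0,"y": 0,"z": 0,"turn": 0}], "grip_force": 40}}

```text
t: 1.6
tool_pos: [0.4879, 0.0092, 0.275]
tool_rot: [-0.0, 0.231, 0.973, 0.0]
wrist_force: [-0.2, 0.8, 0.1]
width: 0.991
```

Run:
```python
from h import *
o=get_obs();print(o["t"],o["tool_pos"],o["tool_rot"],o["q"]);K,C=cam("wrist");print(C)
np.savez("w1.npz",K=K,C=C);cv2.imwrite("pics/w2.png",snapshot("wrist")[:,:,::-1])
print(proj([[.44,.04,0],[.44,.04,.118]],K,C))
```

```text
1.6 [0.4879 0.0092 0.275 ] [-0.0005  0.2309  0.973   0.0002] [-0.2297 -0.0945  1.7855  0.0004  1.4515 -1.3346]
[[ 0.4488  0.8613  0.2382  0.4271]
 [ 0.8936 -0.4324 -0.1201  0.0392]
 [-0.0004  0.2668 -0.9638  0.4097]
 [ 0.      0.      0.      1.    ]]
[[324.4953 115.391 ]
 [326.701  119.3422]]
```

View pics/w2.png

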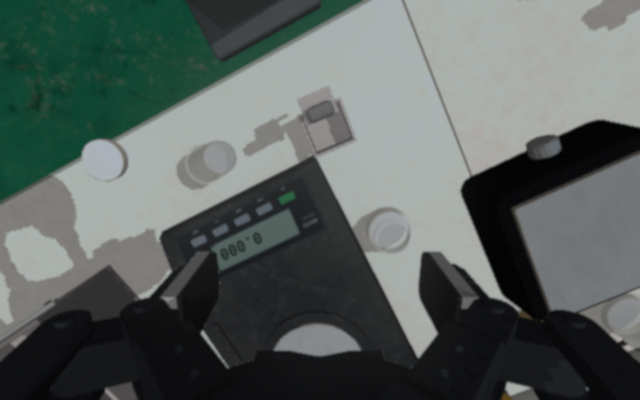

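The basket is seen from above: grip at (320,112), hook at (316,97), tray at (330,130). The beaker is at (207,160), the lid at (103,160) and a jar at (388,230). I'll take a close crop of the basket.

Run:
```python
import cv2
a=cv2.imread("pics/w2.png")[75:165,280:370]
cv2.imwrite("pics/crop2.png",cv2.resize(a,None,fx=6.5,fy=6.5,interpolation=cv2.INTER_CUBIC))
```

```text
(no output)
```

View pics/crop2.png

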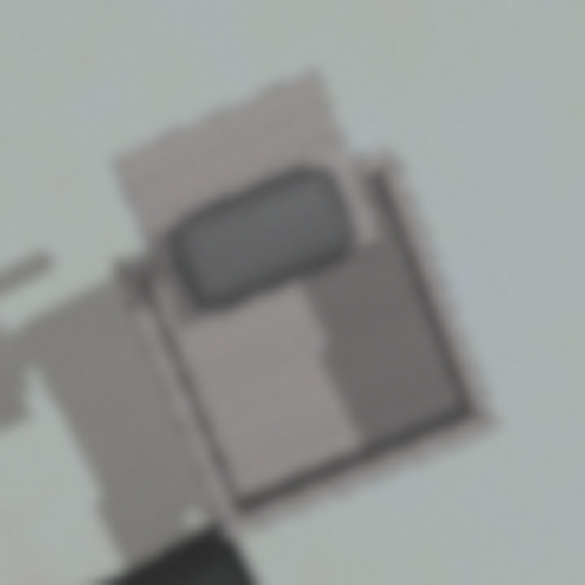

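Run:
```python
from h import *
d=np.load("w1.npz");K,C=d["K"],d["C"]
s=lambda u,v:(280+u/6.5,75+v/6.5)
L=[(0,0,.137),(-.017,-.015,.099),(-.017,.015,.099),(-.004,.025,.032),(.046,.025,.032),(.046,-.025,.032),(-.004,-.025,.032)]
px=np.array([s(265,238),s(115,158),s(318,70),s(395,155),s(490,425),s(240,520),s(125,265)])
r=min((least_squares(lambda p:(proj(place(p,L),K,C)-px).ravel(),[.44,.04,a]) for a in np.arange(-3,3.2,1)),key=lambda r:r.cost)
print("grip",r.x,np.degrees(r.x[2]),r.fun)
for n,u,v,z in [("beaker top",217,155,.057),("jar",391,229,.042),("lid",103,160,.012),("tankcorner FL?",110,268,.12)]: print(n,ray("wrist",u,v,z,C,K))
```

```text
grip [ 0.4319  0.0387 -0.0743] -4.255718593067528 [ 0.3321 -0.0656  0.0999 -0.2053  0.4197 -0.3278 -0.0744 -1.746   1.8089
  0.3159 -1.4369  2.8527 -1.415  -0.3338]
beaker top [ 0.4238 -0.0784  0.057 ]
jar [0.5876 0.0519 0.042 ]
lid [ 0.3679 -0.2172  0.012 ]
tankcorner FL? [ 0.4706 -0.2032  0.12  ]
```

Emit:
{"fn": "step_arm", "kwargs": {"steps": [{"grip": 0.06,"x": 0.032,"y": 0.001,"z": 0,"turn": 0},{"grip": 0.06,"x": 0.0313,"y": 0,"z": 0,"turn": 0},{"grip": 0.06,"x": 0,"y": 0,"z": 0,"turn": -7.5},{"grip": 0.06,"x": 0,"y": 0,"z": 0,"turn": -7.5},{"grip": 0.06,"x": 0,"y": 0,"z": 0,"turn": -7.4},{"grip": 0.06,"x": 0,"y": 0,"z": 0.04,"turn": 0},{"grip": 0.06,"x": 0,"y": 0,"z": 0.04,"turn": 0},{"grip": 0.06,"x": 0,"y": 0,"z": 0,"turn": 0},{"grip": 0.06,"x": 0,"y": 0,"z": 0,"turn": 0}]}}

```text
t: 2.55
tool_pos: [0.4312, 0.04, 0.1957]
tool_rot: [-0.0, 0.036, 0.999, 0.0]
wrist_force: [-0.3, 0.4, 1.6]
width: 0.704
```

Run:
```python
from h import *
o=get_obs();print(o["t"],o["tool_pos"],o["tool_rot"],o["q"],np.degrees(2*np.arctan2(o["tool_rot"][2],o["tool_rot"][1]))-90);K,C=cam("wrist")
im=snapshot("wrist")[:,:,::-1].copy()
for p in place([.4319,.0387,-.0743],[(-.006,-.011,.137),(-.006,.011,.137),(.006,.011,.137),(.006,-.011,.137),(-.017,-.015,.099),(-.017,.015,.099)]):
    cv2.circle(im,tuple(int(round(v)) for v in proj(p,K,C)[0]),2,(0,0,255),-1)
cv2.imwrite("pics/w3.png",im)
```

```text
2.55 [0.4312 0.04   0.1957] [-0.0005  0.0355  0.9994  0.0002] [-0.1882 -0.1859  2.0258  0.0002  1.3028 -1.6879] 85.92769289770689
```

View pics/w3.png

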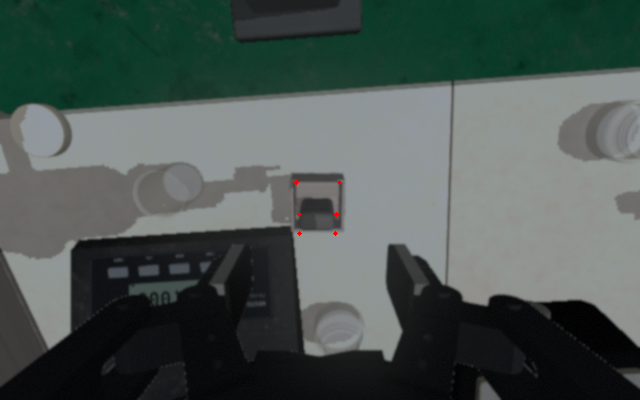

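The overlay matches: grip top at about (318,222) and hook at row 180. The pads centre on it, so I'm descending to grip.

Emit:
{"fn": "step_arm", "kwargs": {"steps": [{"grip": 0.06,"x": -0.0007,"y": -0.001,"z": 0.03,"turn": 0},{"grip": 0.06,"x": 0,"y": 0,"z": 0.03,"turn": 0},{"grip": 0.06,"x": 0,"y": 0,"z": 0.0235,"turn": 0},{"grip": 0.06,"x": 0,"y": 0,"z": 0,"turn": 0},{"grip": 0.015,"x": 0,"y": 0,"z": 0,"turn": 0},{"grip": 0.015,"x": 0,"y": 0,"z": 0,"turn": 0},{"grip": 0.015,"x": 0,"y": 0,"z": 0,"turn": 0},{"grip": 0.015,"x": 0,"y": 0,"z": 0,"turn": 0},{"grip": 0.015,"x": 0,"y": 0,"z": 0,"turn": 0},{"grip": 0.015,"x": 0,"y": 0,"z": 0,"turn": 0},{"grip": 0.015,"x": 0,"y": 0,"z": 0,"turn": 0},{"grip": 0.015,"x": 0,"y": 0,"z": 0,"turn": 0}], "grip_force": 60}}

```text
t: 3.8
tool_pos: [0.4342, 0.0379, 0.1142]
tool_rot: [0.002, 0.036, 0.999, -0.0]
wrist_force: [-0.5, 0.9, 7.4]
width: 0.25
```

Emit:
{"fn": "step_arm", "kwargs": {"steps": [{"grip": 0.015,"x": 0,"y": 0,"z": -0.01,"turn": 0},{"grip": 0.015,"x": 0,"y": 0,"z": -0.03,"turn": 0},{"grip": 0.015,"x": 0,"y": 0,"z": -0.04,"turn": 0},{"grip": 0.015,"x": 0,"y": 0,"z": -0.04,"turn": 0},{"grip": 0.015,"x": 0,"y": 0,"z": -0.03,"turn": 0},{"grip": 0.015,"x": 0,"y": 0,"z": -0.01,"turn": 0},{"grip": 0.015,"x": -0.007,"y": -0.016,"z": 0,"turn": 0},{"grip": 0.015,"x": -0.0137,"y": -0.0323,"z": 0,"turn": 0},{"grip": 0.015,"x": -0.0137,"y": -0.0323,"z": 0,"turn": 0},{"grip": 0.015,"x": -0.0137,"y": -0.0323,"z": 0,"turn": 0},{"grip": 0.015,"x": -0.0137,"y": -0.0323,"z": 0,"turn": 0},{"grip": 0.015,"x": -0.0137,"y": -0.0323,"z": 0,"turn": 0},{"grip": 0.015,"x": -0.0137,"y": -0.0323,"z": 0,"turn": 0},{"grip": 0.015,"x": -0.0137,"y": -0.0323,"z": 0,"turn": 0},{"grip": 0.015,"x": -0.0137,"y": -0.0323,"z": 0,"turn": 0},{"grip": 0.015,"x": -0.0137,"y": -0.0323,"z": 0,"turn": 0},{"grip": 0.015,"x": -0.0137,"y": -0.0323,"z": 0,"turn": 0},{"grip": 0.015,"x": -0.0137,"y": -0.0323,"z": 0,"turn": 0},{"grip": 0.015,"x": -0.007,"y": -0.016,"z": 0,"turn": 0},{"grip": 0.015,"x": 0,"y": 0,"z": 0,"turn": 0}]}}

```text
t: 5.8
tool_pos: [0.5677, -0.3622, 0.2691]
tool_rot: [-0.001, 0.038, 0.999, 0.001]
wrist_force: [-0.5, -0.3, -3.3]
width: 0.249
```

Emit:
{"fn": "step_arm", "kwargs": {"steps": [{"grip": 0.015,"x": 0,"y": 0,"z": 0,"turn": -4},{"grip": 0.015,"x": 0,"y": 0,"z": 0,"turn": -4},{"grip": 0.015,"x": 0,"y": 0,"z": 0,"turn": -3.5},{"grip": 0.015,"x": 0,"y": 0,"z": 0,"turn": 0},{"grip": 0.015,"x": 0,"y": 0,"z": 0,"turn": 0}]}}

```text
t: 6.3
tool_pos: [0.5681, -0.3594, 0.271]
tool_rot: [-0.001, -0.063, 0.998, 0.001]
wrist_force: [0.2, -0.4, -2.9]
width: 0.247
```

Run:
```python
from h import *
o=get_obs();print(o["t"],o["tool_pos"],o["tool_rot"],o["q"],o["wrist_force"],np.degrees(2*np.arctan2(o["tool_rot"][2],o["tool_rot"][1]))-90);K,C=cam("wrist")
im=snapshot("wrist")[:,:,::-1].copy();np.savez("w4.npz",K=K,C=C)
cv2.imwrite("pics/w4.png",cv2.resize(im,(800,500),interpolation=cv2.INTER_CUBIC))
```

```text
6.3 [ 0.5681 -0.3594  0.271 ] [-0.0006 -0.0634  0.998   0.0007] [-0.7434  0.3934  1.2512  0.0001  1.4987 -2.4412] [ 0.245  -0.407  -2.8544] 97.27278290471659
```

View pics/w4.png

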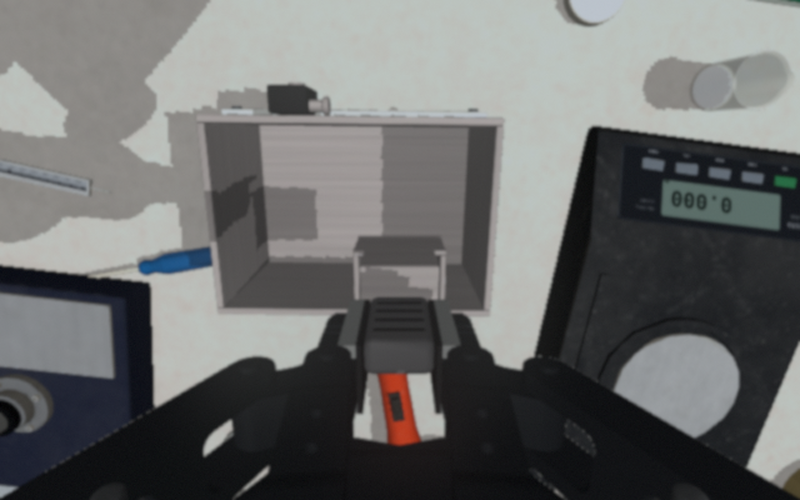

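The image shows the tank from above. Front rim corners are at about (198,118) and (503,119), and the stop block spans x 268–317 with the pin head at (325,105). The basket is held with its tray front bar at (355–445,237).

Run:
```python
from h import *
d=np.load("w4.npz");K,C=d["K"],d["C"]
im=cv2.imread("pics/w4.png")
# zoomed crops: tank front region and basket
a=cv2.resize(im[75:135,185:515],None,fx=2.4,fy=2.4,interpolation=cv2.INTER_CUBIC)
b=cv2.resize(im[225:315,330:470],None,fx=3.4,fy=3.4,interpolation=cv2.INTER_CUBIC)
o=np.zeros((a.shape[0]+b.shape[0],a.shape[1],3),np.uint8);o[:a.shape[0]]=a;o[a.shape[0]:,:b.shape[1]]=b
cv2.imwrite("pics/crop4.png",o);print(o.shape,a.shape)
L=[(-.07,.1,.12),(-.07,-.1,.12),(.07,.1,.12),(.07,-.1,.12)]
px=np.array([(503,119),(198,118),(489,315),(219,313)])/1.25
r=least_squares(lambda p:(proj(place(p,L),K,C)-px).ravel(),[.565,-.394,.13]);print(r.x,r.fun)
T=np.array([.5681,-.3594,np.radians(7.27)])
for dx in(-.002,0,.002):
  g=place(T,[(dx,0,0)])[0]; z=.271+.118-.1142
  P=place([g[0],g[1],T[2]],[(-.017,.015,z-.019),(-.017,-.015,z-.019),(-.004,.025,z-.086),(-.004,-.025,z-.086),(-.004,.025,z-.118),(-.004,-.025,z-.118),(.046,.025,z-.086)])
  print(dx,(proj(P,K,C)*1.25).round(1).tolist())
```

```text
(450, 792, 3) (144, 792, 3)
[ 0.5648 -0.392   0.1202] [ 1.5065 -0.7569 -2.2333 -1.8342  1.3856  1.8673 -0.549   2.1167]
-0.002 [[439.7, 268.4], [359.3, 268.3], [445.9, 252.5], [352.3, 252.5], [440.1, 238.0], [357.8, 238.0], [443.2, 337.5]]
0 [[439.6, 273.4], [359.4, 273.4], [445.8, 256.1], [352.4, 256.1], [440.0, 241.2], [357.9, 241.2], [443.1, 340.7]]
0.002 [[439.4, 278.5], [359.5, 278.5], [445.6, 259.7], [352.5, 259.6], [439.9, 244.4], [357.9, 244.3], [443.0, 343.9]]
```

View pics/crop4.png

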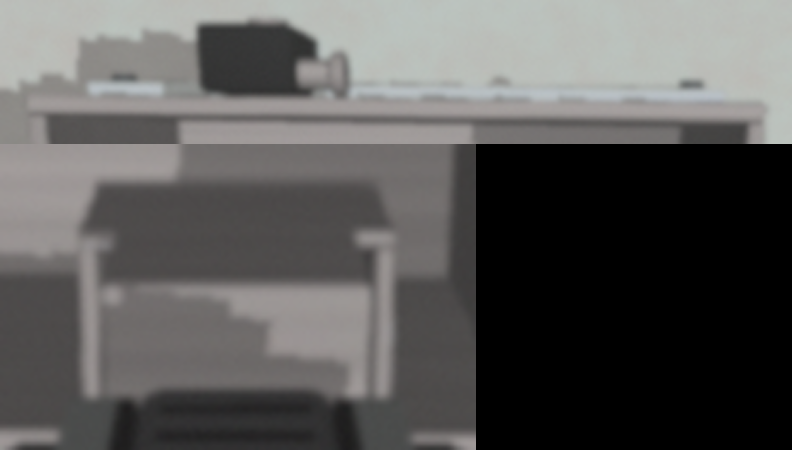

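Run:
```python
from h import *
d=np.load("w4.npz");K,C=d["K"],d["C"]
a=lambda u,v:((185+u/2.4)/1.25,(75+v/2.4)/1.25)
L=[(-.07,.1,.12),(-.07,-.1,.12),(-.065,.095,.12),(-.065,-.095,.12),(.07,.1,.12),(.07,-.1,.12)]
px=np.array([a(765,103),a(28,97),a(750,121),a(45,114),(489/1.25,315/1.25),(219/1.25,313/1.25)])
w=np.array([1,1,1,1,.2,.2])[:,None]
r=least_squares(lambda p:((proj(place(p,L),K,C)-px)*w).ravel(),[.565,-.394,.13]);p=r.x;print(p,r.fun)
r2=least_squares(lambda p:((proj(place(p[:3],np.array(L)+[0,0,p[3]]),K,C)-px)*w).ravel(),[.565,-.394,.13,0]);print("free z",r2.x,r2.fun)
rm=place(p,[(-.0675,0,.12)])[0];print("rim_mid",rm)
R=lambda q:np.array([[np.cos(p[2]),np.sin(p[2])],[-np.sin(p[2]),np.cos(p[2])]])@(q[:2]-rm[:2])
print("block left",R(ray("wrist",*a(296,60),.118,C,K)),"right",R(ray("wrist",*a(200,60),.118,C,K)),"pin head",R(ray("wrist",*a(349,75),.109,C,K)))
# targets: grip (seat) over rim
T=get_obs();t=T["tool_pos"];yaw=np.radians(7.27)
g=place([t[0],t[1],yaw],[(-.0027,.0003,0)])[0];print("grip in rim frame",R(g),"yaw err deg",np.degrees(p[2]-yaw))
```

```text
[ 0.5644 -0.392   0.1189] [ 1.1687 -0.1849 -0.9989 -0.4118 -0.4496  0.2029  0.2527  0.4457  0.282
  0.3275 -0.1197  0.3233]
free z [ 0.5644 -0.3921  0.1188 -0.001 ] [ 0.724  -0.1967 -0.5535 -0.4405 -0.869   0.1677  0.6707  0.3945  0.2081
  0.2244 -0.0558  0.2172]
rim_mid [ 0.4974 -0.4     0.12  ]
block left [-0.0124 -0.0271] right [-0.0121 -0.0529] pin head [-0.0091 -0.0144]
grip in rim frame [0.0724 0.0319] yaw err deg -0.45795526039871304
```

Emit:
{"fn": "step_arm", "kwargs": {"steps": [{"grip": 0.015,"x": 0.015,"y": 0,"z": 0,"turn": 0.45},{"grip": 0.015,"x": 0.02,"y": 0,"z": 0,"turn": 0},{"grip": 0.015,"x": 0.02,"y": 0,"z": 0,"turn": 0},{"grip": 0.015,"x": 0.009,"y": 0,"z": 0,"turn": 0},{"grip": 0.015,"x": 0,"y": 0,"z": 0,"turn": 0},{"grip": 0.015,"x": 0,"y": 0,"z": 0,"turn": 0},{"grip": 0.015,"x": 0,"y": 0,"z": 0,"turn": 0}]}}

```text
t: 7.05
tool_pos: [0.5056, -0.3679, 0.2718]
tool_rot: [0.0, -0.06, 0.998, -0.0]
wrist_force: [0.3, 0.6, -2.2]
width: 0.246
```

```bash
cat >> h.py <<'E'
TK=np.array([.5644,-.392,.1189]); RM=place(TK,[(-.0675,0,.12)])[0]
def rim(q): # world->rim frame
    c,s=np.cos(TK[2]),np.sin(TK[2]); d=np.asarray(q)-RM; return np.array([c*d[0]+s*d[1],-s*d[0]+c*d[1],d[2]])
def stat(off=(-.0027,.0003,.0038)):
    o=get_obs(); q=o["tool_rot"]; yaw=2*np.arctan2(q[2],q[1])-np.pi
    g=place([*o["tool_pos"][:2],yaw],[(off[0],off[1],0)])[0]; g[2]=o["tool_pos"][2]+off[2]
    print("t",round(o["t"],2),"tcp",o["tool_pos"],"seat in rim",rim(g)-[.0085,0,.023],"yawerr",np.degrees((yaw-TK[2]+np.pi)%(2*np.pi)-np.pi),"F rim",np.array([[np.cos(TK[2]),np.sin(TK[2])],[-np.sin(TK[2]),np.cos(TK[2])]])@o["wrist_force"][:2],o["wrist_force"][2],"tilt",q[[0,3]])
E
python3 -c "
from h import *
stat()"
```

```text
t 7.05 tcp [ 0.5056 -0.3679  0.2718] seat in rim [0.0008 0.0312 0.1326] yawerr 0.09017841668432737 F rim [0.4221 0.5976] -2.1840118866938645 tilt [ 0.0002 -0.    ]
```

Emit:
{"fn": "step_arm", "kwargs": {"steps": [{"grip": 0.015,"x": 0.0008,"y": 0,"z": 0.02,"turn": 0},{"grip": 0.015,"x": 0,"y": 0,"z": 0.03,"turn": 0},{"grip": 0.015,"x": 0,"y": 0,"z": 0.03,"turn": 0},{"grip": 0.015,"x": 0,"y": 0,"z": 0.02,"turn": 0},{"grip": 0.015,"x": 0,"y": 0,"z": 0,"turn": 0},{"grip": 0.015,"x": 0,"y": 0,"z": 0,"turn": 0},{"grip": 0.015,"x": 0,"y": 0,"z": 0,"turn": 0}]}}

```text
t: 7.75
tool_pos: [0.5052, -0.3691, 0.1739]
tool_rot: [0.001, -0.06, 0.998, -0.001]
wrist_force: [-0.4, 0.0, -3.0]
width: 0.244
```

Run:
```python
from h import *
stat();K,C=cam("wrist");np.savez("w5.npz",K=K,C=C)
a=snapshot("wrist")[:,:,::-1].copy();b=snapshot("side")[:,:,::-1].copy()
cv2.imwrite("pics/w5r.png",a);cv2.imwrite("pics/s5r.png",b)
u=proj(RM,*cam("side"))[0].astype(int);print(u)
w=cv2.resize(a[90:260,200:440],None,fx=2.4,fy=2.4,interpolation=cv2.INTER_CUBIC)
s=cv2.resize(b[u[1]-50:u[1]+40,u[0]-40:u[0]+40],None,fx=2.7,fy=2.7,interpolation=cv2.INTER_CUBIC)
o=np.zeros((w.shape[0],w.shape[1]+s.shape[1],3),np.uint8);o[:,:w.shape[1]]=w;o[:s.shape[0],w.shape[1]:]=s
cv2.imwrite("pics/c5.png",o);print(o.shape)
# rim edges projected, and hook expected
print(proj(place([RM[0],RM[1],TK[2]],[(-.0025,0,.12),(.0025,0,.12),(-.0025,.06,.12),(.0025,.06,.12)]),K,C))
```

```text
t 7.75 tcp [ 0.5052 -0.3691  0.1739] seat in rim [0.0002 0.0301 0.0347] yawerr 0.08249840135012383 F rim [-0.3845  0.0783] -2.956008972034604 tilt [ 0.001  -0.0013]
[436 259]
(408, 792, 3)
[[268.4136 201.9266]
 [268.7407 210.142 ]
 [371.7706 202.2095]
 [371.3929 210.4293]]
```

View pics/c5.png

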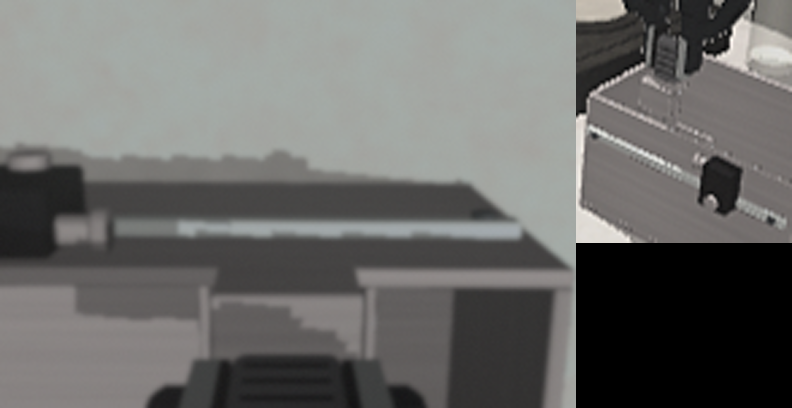

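Run:
```python
from h import *
d=np.load("w5.npz");K,C=d["K"],d["C"]
for dx in(-.001,0,.001):
  print(dx,proj(place([RM[0],RM[1],TK[2]],[(.0002-.0085+dx,.0301+s*.015,.12+.0347+.004) for s in(-1,1)]),K,C))
print("measured rows 212.9, cols",200+209/2.4,200+366/2.4)
```

```text
-0.001 [[288.0965 211.0669]
 [352.6453 211.2479]]
0 [[288.145  213.1144]
 [352.5833 213.2961]]
0.001 [[288.1932 215.1549]
 [352.5214 215.3372]]
measured rows 212.9, cols 287.08333333333337 352.5
```

The hook is where the model put it. The rim sits about 0.9 mm nearer the robot than modelled, so I'm correcting x by 1 mm and descending gently.

Emit:
{"fn": "step_arm", "kwargs": {"steps": [{"grip": 0.015,"x": 0.001,"y": 0,"z": 0,"turn": 0},{"grip": 0.015,"x": 0,"y": 0,"z": 0.005,"turn": 0},{"grip": 0.015,"x": 0,"y": 0,"z": 0.005,"turn": 0},{"grip": 0.015,"x": 0,"y": 0,"z": 0.005,"turn": 0},{"grip": 0.015,"x": 0,"y": 0,"z": 0.005,"turn": 0},{"grip": 0.015,"x": 0,"y": 0,"z": 0.005,"turn": 0},{"grip": 0.015,"x": 0,"y": 0,"z": 0.004,"turn": 0},{"grip": 0.015,"x": 0,"y": 0,"z": 0,"turn": 0},{"grip": 0.015,"x": 0,"y": 0,"z": 0,"turn": 0}]}}

```text
t: 8.75
tool_pos: [0.5031, -0.3682, 0.1426]
tool_rot: [-0.0, -0.06, 0.998, 0.0]
wrist_force: [0.3, 0.0, -3.5]
width: 0.246
```

```bash
python3 -c "
from h import *
stat()"
```

```text
t 8.75 tcp [ 0.5031 -0.3682  0.1426] seat in rim [-0.0017  0.0312  0.0034] yawerr 0.06156481047443726 F rim [ 0.3151 -0.0011] -3.45277087988724 tilt [-0.0001  0.0002]
```

Emit:
{"fn": "step_arm", "kwargs": {"steps": [{"grip": 0.015,"x": 0,"y": 0,"z": 0.001,"turn": 0},{"grip": 0.015,"x": 0,"y": 0,"z": 0.001,"turn": 0},{"grip": 0.015,"x": 0,"y": 0,"z": 0,"turn": 0},{"grip": 0.015,"x": 0,"y": 0,"z": 0,"turn": 0}]}}

```text
t: 9.15
tool_pos: [0.5032, -0.3684, 0.1409]
tool_rot: [0.0, -0.06, 0.998, -0.0]
wrist_force: [0.4, -0.1, -2.9]
width: 0.241
```

Emit:
{"fn": "step_arm", "kwargs": {"steps": [{"grip": 0.015,"x": 0,"y": 0,"z": 0.001,"turn": 0},{"grip": 0.015,"x": 0,"y": 0,"z": 0,"turn": 0},{"grip": 0.015,"x": 0,"y": 0,"z": 0,"turn": 0}]}}

```text
t: 9.45
tool_pos: [0.5032, -0.3684, 0.1398]
tool_rot: [0.0, -0.06, 0.998, -0.0]
wrist_force: [-0.2, 0.1, -3.9]
width: 0.247
```

Emit:
{"fn": "step_arm", "kwargs": {"steps": [{"grip": 0.015,"x": 0,"y": 0,"z": 0.001,"turn": 0},{"grip": 0.015,"x": 0,"y": 0,"z": 0,"turn": 0},{"grip": 0.015,"x": 0,"y": 0,"z": 0,"turn": 0}]}}

```text
t: 9.75
tool_pos: [0.5033, -0.3684, 0.1393]
tool_rot: [0.0, -0.06, 0.998, -0.0]
wrist_force: [-0.7, 0.8, -0.0]
width: 0.244
```

The hook is seated: the weight is off the wrist at z 0.1393. I'm sliding right.

Emit:
{"fn": "step_arm", "kwargs": {"steps": [{"grip": 0.015,"x": 0,"y": -0.003,"z": 0,"turn": 0},{"grip": 0.015,"x": 0,"y": -0.005,"z": 0,"turn": 0},{"grip": 0.015,"x": 0,"y": -0.005,"z": 0,"turn": 0},{"grip": 0.015,"x": 0,"y": -0.005,"z": 0,"turn": 0},{"grip": 0.015,"x": 0,"y": -0.005,"z": 0,"turn": 0},{"grip": 0.015,"x": 0,"y": -0.002,"z": 0,"turn": 0},{"grip": 0.015,"x": 0,"y": 0,"z": 0,"turn": 0},{"grip": 0.015,"x": 0,"y": 0,"z": 0,"turn": 0}]}}

```text
t: 10.55
tool_pos: [0.5063, -0.3939, 0.1392]
tool_rot: [0.0, -0.06, 0.998, -0.001]
wrist_force: [0.9, 1.8, 3.7]
width: 0.248
```

```bash
python3 -c "
from h import *
stat()"
```

```text
t 10.55 tcp [ 0.5063 -0.3939  0.1392] seat in rim [-0.0016  0.0053 -0.    ] yawerr 0.0625950967268791 F rim [1.057  1.6457] 3.747350464998707 tilt [ 0.0003 -0.0008]
```

Emit:
{"fn": "step_arm", "kwargs": {"steps": [{"grip": 0.015,"x": 0,"y": 0,"z": -0.0005,"turn": 0},{"grip": 0.015,"x": 0,"y": -0.002,"z": 0,"turn": 0},{"grip": 0.015,"x": 0,"y": -0.002,"z": 0,"turn": 0},{"grip": 0.015,"x": 0,"y": -0.002,"z": 0,"turn": 0},{"grip": 0.015,"x": 0,"y": -0.002,"z": 0,"turn": 0},{"grip": 0.015,"x": 0,"y": -0.002,"z": 0,"turn": 0},{"grip": 0.015,"x": 0,"y": 0,"z": 0,"turn": 0},{"grip": 0.015,"x": 0,"y": 0,"z": 0,"turn": 0}]}}

```text
t: 11.35
tool_pos: [0.5074, -0.4034, 0.1392]
tool_rot: [0.0, -0.06, 0.998, -0.0]
wrist_force: [0.6, 3.1, 2.7]
width: 0.249
```

Emit:
{"fn": "step_arm", "kwargs": {"steps": [{"grip": 0.015,"x": 0,"y": -0.001,"z": 0,"turn": 0},{"grip": 0.015,"x": 0,"y": -0.001,"z": 0,"turn": 0},{"grip": 0.015,"x": 0,"y": 0,"z": 0,"turn": 0},{"grip": 0.015,"x": 0,"y": 0,"z": 0,"turn": 0}]}}

```text
t: 11.75
tool_pos: [0.5075, -0.4051, 0.1392]
tool_rot: [-0.0, -0.06, 0.998, -0.0]
wrist_force: [1.2, 4.0, 2.0]
width: 0.247
```

```bash
python3 -c "
from h import *
stat()"
```

```text
t 11.75 tcp [ 0.5075 -0.4051  0.1392] seat in rim [-0.0017 -0.006  -0.    ] yawerr 0.06208029005317977 F rim [1.619  3.8059] 2.0119028055476926 tilt [-0. -0.]
```

Emit:
{"fn": "step_arm", "kwargs": {"steps": [{"grip": 0.015,"x": 0,"y": -0.0005,"z": 0,"turn": 0},{"grip": 0.015,"x": 0,"y": -0.0005,"z": 0,"turn": 0},{"grip": 0.015,"x": 0,"y": 0,"z": 0,"turn": 0},{"grip": 0.015,"x": 0,"y": 0,"z": 0,"turn": 0}]}}

```text
t: 12.15
tool_pos: [0.5077, -0.4061, 0.1392]
tool_rot: [-0.0, -0.06, 0.998, -0.0]
wrist_force: [-0.3, 3.1, 1.5]
width: 0.242
```

Emit:
{"fn": "step_arm", "kwargs": {"steps": [{"grip": 0.015,"x": 0,"y": -0.0005,"z": 0,"turn": 0},{"grip": 0.015,"x": 0,"y": -0.0005,"z": 0,"turn": 0},{"grip": 0.015,"x": 0,"y": 0,"z": 0,"turn": 0},{"grip": 0.015,"x": 0,"y": 0,"z": 0,"turn": 0}]}}

```text
t: 12.55
tool_pos: [0.5078, -0.4072, 0.1392]
tool_rot: [-0.0, -0.06, 0.998, -0.0]
wrist_force: [0.4, 3.2, 0.9]
width: 0.241
```

Emit:
{"fn": "step_arm", "kwargs": {"steps": [{"grip": 0.015,"x": 0,"y": -0.0005,"z": 0,"turn": 0},{"grip": 0.015,"x": 0,"y": -0.0005,"z": 0,"turn": 0},{"grip": 0.015,"x": 0,"y": 0,"z": 0,"turn": 0},{"grip": 0.015,"x": 0,"y": 0,"z": 0,"turn": 0}]}}

```text
t: 12.95
tool_pos: [0.5079, -0.4081, 0.1392]
tool_rot: [-0.0, -0.06, 0.998, -0.0]
wrist_force: [-0.0, 3.4, -0.0]
width: 0.249
```

Emit:
{"fn": "step_arm", "kwargs": {"steps": [{"grip": 0.015,"x": 0,"y": -0.0005,"z": 0,"turn": 0},{"grip": 0.015,"x": 0,"y": 0,"z": 0,"turn": 0},{"grip": 0.015,"x": 0,"y": 0,"z": 0,"turn": 0}]}}

```text
t: 13.25
tool_pos: [0.5079, -0.4086, 0.1392]
tool_rot: [-0.0, -0.06, 0.998, -0.0]
wrist_force: [0.0, 3.3, 0.2]
width: 0.245
```

Emit:
{"fn": "step_arm", "kwargs": {"steps": [{"grip": 0.015,"x": 0,"y": -0.0005,"z": 0,"turn": 0},{"grip": 0.015,"x": 0,"y": 0,"z": 0,"turn": 0},{"grip": 0.015,"x": 0,"y": 0,"z": 0,"turn": 0}]}}

```text
t: 13.55
tool_pos: [0.508, -0.409, 0.1392]
tool_rot: [-0.0, -0.06, 0.998, 0.0]
wrist_force: [-0.4, 3.3, 0.3]
width: 0.245
```

Emit:
{"fn": "step_arm", "kwargs": {"steps": [{"grip": 0.015,"x": 0,"y": -0.0005,"z": 0,"turn": 0},{"grip": 0.015,"x": 0,"y": 0,"z": 0,"turn": 0},{"grip": 0.015,"x": 0,"y": 0,"z": 0,"turn": 0}]}}

```text
t: 13.85
tool_pos: [0.508, -0.4092, 0.1392]
tool_rot: [-0.0, -0.06, 0.998, 0.0]
wrist_force: [-0.5, 4.5, 1.1]
width: 0.242
```

Emit:
{"fn": "step_arm", "kwargs": {"steps": [{"grip": 0.015,"x": 0,"y": -0.0005,"z": 0,"turn": 0},{"grip": 0.015,"x": 0,"y": 0,"z": 0,"turn": 0},{"grip": 0.015,"x": 0,"y": 0,"z": 0,"turn": 0}]}}

```text
t: 14.15
tool_pos: [0.5081, -0.4095, 0.1392]
tool_rot: [-0.0, -0.06, 0.998, 0.001]
wrist_force: [0.4, 5.6, 1.8]
width: 0.244
```

Emit:
{"fn": "step_arm", "kwargs": {"steps": [{"grip": 0.015,"x": 0,"y": -0.0005,"z": 0,"turn": 0},{"grip": 0.015,"x": 0,"y": -0.0005,"z": 0,"turn": 0},{"grip": 0.015,"x": 0,"y": 0,"z": 0,"turn": 0},{"grip": 0.015,"x": 0,"y": 0,"z": 0,"turn": 0}]}}

```text
t: 14.55
tool_pos: [0.5082, -0.4098, 0.1392]
tool_rot: [-0.0, -0.06, 0.998, 0.001]
wrist_force: [-0.7, 8.6, 2.4]
width: 0.246
```

Emit:
{"fn": "step_arm", "kwargs": {"steps": [{"grip": 0.015,"x": 0,"y": -0.0005,"z": 0,"turn": 0},{"grip": 0.015,"x": 0,"y": 0,"z": 0,"turn": 0},{"grip": 0.015,"x": 0,"y": 0,"z": 0,"turn": 0},{"grip": 0.015,"x": 0,"y": 0,"z": 0,"turn": 0}]}}

```text
t: 14.95
tool_pos: [0.5082, -0.41, 0.1392]
tool_rot: [-0.0, -0.06, 0.998, 0.002]
wrist_force: [-0.8, 9.6, 4.0]
width: 0.243
```

```bash
python3 -c "
from h import *
stat()"
```

```text
t 14.95 tcp [ 0.5082 -0.41    0.1392] seat in rim [-0.0016 -0.0109  0.    ] yawerr 0.06946294077444296 F rim [0.3132 9.6155] 3.9597040538812838 tilt [-0.0004  0.0017]
```

Emit:
{"fn": "step_arm", "kwargs": {"steps": [{"grip": 0.015,"x": 0,"y": 0.0005,"z": 0,"turn": 0},{"grip": 0.015,"x": 0,"y": 0.0005,"z": 0,"turn": 0},{"grip": 0.015,"x": 0,"y": 0.0005,"z": 0,"turn": 0},{"grip": 0.015,"x": 0,"y": 0,"z": 0,"turn": 0},{"grip": 0.015,"x": 0,"y": 0,"z": 0,"turn": 0}]}}

```text
t: 15.45
tool_pos: [0.5081, -0.4098, 0.1392]
tool_rot: [-0.0, -0.06, 0.998, 0.0]
wrist_force: [-0.8, 5.3, 0.7]
width: 0.245
```

Emit:
{"fn": "step_arm", "kwargs": {"steps": [{"grip": 0.015,"x": 0,"y": 0.0005,"z": 0,"turn": 0},{"grip": 0.015,"x": 0,"y": 0.0003,"z": 0,"turn": 0},{"grip": 0.015,"x": 0,"y": 0,"z": 0,"turn": 0},{"grip": 0.015,"x": 0,"y": 0,"z": 0,"turn": 0}]}}

```text
t: 15.85
tool_pos: [0.508, -0.4095, 0.1392]
tool_rot: [0.0, -0.06, 0.998, -0.0]
wrist_force: [0.4, 2.4, -0.2]
width: 0.25
```

Emit:
{"fn": "step_arm", "kwargs": {"steps": [{"grip": 0.021,"x": 0,"y": 0,"z": 0,"turn": 0},{"grip": 0.024,"x": 0,"y": 0,"z": 0,"turn": 0},{"grip": 0.027,"x": 0,"y": 0,"z": 0,"turn": 0},{"grip": 0.03,"x": 0,"y": 0,"z": 0,"turn": 0},{"grip": 0.036,"x": 0,"y": 0,"z": 0,"turn": 0},{"grip": 0.045,"x": 0,"y": 0,"z": 0,"turn": 0},{"grip": 0.055,"x": 0,"y": 0,"z": 0,"turn": 0},{"grip": 0.06,"x": 0,"y": 0,"z": 0,"turn": 0},{"grip": 0.06,"x": 0,"y": 0,"z": 0,"turn": 0},{"grip": 0.06,"x": 0,"y": 0,"z": 0,"turn": 0}], "grip_force": 20}}

```text
t: 16.85
tool_pos: [0.5081, -0.4093, 0.1393]
tool_rot: [-0.0, -0.06, 0.998, 0.0]
wrist_force: [0.2, -0.6, -0.3]
width: 0.701
```

```bash
python3 -c "
from h import *
stat();print(get_obs()['width'])"
```

```text
t 16.85 tcp [ 0.5081 -0.4093  0.1393] seat in rim [-0.0017 -0.0102  0.0001] yawerr 0.06433237393219159 F rim [ 0.0849 -0.5849] -0.2522206847587894 tilt [-0.  0.]
0.7006270321899345
```

Released. I'm retreating straight up and then looking.

Emit:
{"fn": "step_arm", "kwargs": {"steps": [{"grip": 0.06,"x": 0,"y": 0,"z": -0.005,"turn": 0},{"grip": 0.06,"x": 0,"y": 0,"z": -0.015,"turn": 0},{"grip": 0.06,"x": 0,"y": 0,"z": -0.03,"turn": 0},{"grip": 0.06,"x": 0,"y": 0,"z": -0.04,"turn": 0},{"grip": 0.06,"x": 0,"y": 0,"z": -0.04,"turn": 0},{"grip": 0.06,"x": -0.03,"y": 0,"z": 0,"turn": 0},{"grip": 0.06,"x": -0.03,"y": 0,"z": 0,"turn": 0},{"grip": 0.06,"x": 0,"y": 0,"z": 0,"turn": 0},{"grip": 0.06,"x": 0,"y": 0,"z": 0,"turn": 0}]}}

```text
t: 17.75
tool_pos: [0.5678, -0.402, 0.27]
tool_rot: [-0.0, -0.06, 0.998, -0.0]
wrist_force: [0.3, -0.7, -0.5]
width: 0.705
```

Run:
```python
from h import *
K,C=cam("wrist")
a=snapshot("wrist")[:,:,::-1].copy();b=snapshot("side")[:,:,::-1].copy()
np.savez("w6.npz",K=K,C=C)
w=cv2.resize(a[40:240,160:440],None,fx=1.9,fy=1.9,interpolation=cv2.INTER_CUBIC)
u=(436,259)
s=cv2.resize(b[u[1]-50:u[1]+50,u[0]-42:u[0]+42],None,fx=3,fy=3,interpolation=cv2.INTER_CUBIC)
o=np.zeros((max(w.shape[0],s.shape[0]),w.shape[1]+s.shape[1],3),np.uint8);o[:w.shape[0],:w.shape[1]]=w;o[:s.shape[0],w.shape[1]:]=s
cv2.imwrite("pics/c6.png",o);print(o.shape)
e=lambda P:((proj(place([RM[0],RM[1],TK[2]],P),K,C)-[160,40])*1.9).round(1).tolist()
print("hook front exp",e([(-.0095,-.0102+s*.015,.124) for s in(-1,1)]),"grip top",e([(.0075,-.0102,.162)]),"block left",e([(-.012,-.027,.118)]),"rim",e([(-.0035,.05,.12),(.0015,.05,.12)]))
```

```text
(380, 784, 3)
hook front exp [[267.6, 96.4], [339.6, 96.6]] grip top [[303.7, 140.8]] block left [[264.1, 90.8]] rim [[445.1, 112.0], [444.4, 124.2]]
```

View pics/c6.png

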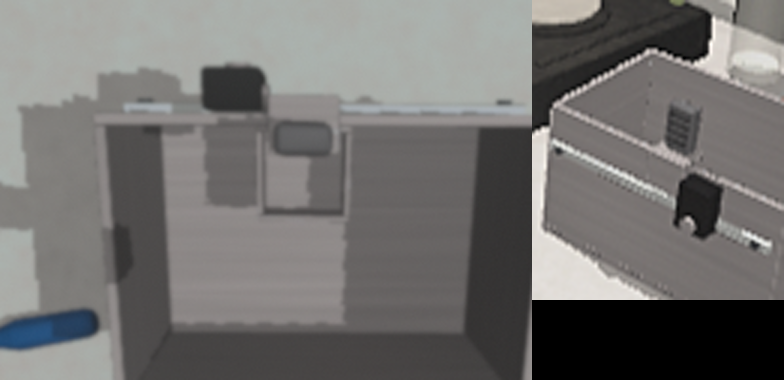

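The picture shows the basket hanging upright over the rim: hook front at (267–340,95) and grip at (303,139), as predicted. The hook sits close beside the stop block's left edge at (265,90), and the gripper is clear.

```bash
python3 -c "
from cell import *
print(hand_in(),get_obs()['t'])"
```

```text
the job is handed in; nothing more can be done
the job is handed in; nothing more can be done
```

I hung the grey basket over the front rim about 30 mm left of its middle, slid it right onto the stop, and let go. The job is handed in, at about 18 s on the robot's clock. No verdict is reported, so what follows rests on my own checks.

- **Press:** the wrist force along the rim rose from about 3.3 N of sliding drag (friction plus the pin's spring) to 9.6 N on the buffer. That puts roughly 6 to 7 N on the buffer itself, an estimate with the drag taken off. I then eased the load before opening the fingers.
- **Final position:** the last picture shows the basket upright and square. Hook and grip are within about 1 mm of where I predicted, close against the left side of the stop block.
- **Pin:** the gap to the block is about 2 to 3 mm, against 3 mm expected with the pin fully in. The pin itself could not be seen or measured directly.
- **Robot and bystanders:** the gripper was clear of everything. It passed well above the loose glassware and lid on the way, and there was no sign of contact. I did not re-measure their positions at the end.

Two things disagreed along the way. The first move call was refused because its rows were incomplete, and nothing moved. The rim also turned out about 0.9 mm nearer the robot than my first fit, which I corrected before hanging the hook.

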